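# Pin the loose bar of the bedside lamp

### The job

The light bar of the bedside lamp spins loose in its stand. Take the red-knobbed locking pin from the wooden block, stand it in the hole on top of the lamp's head, gently turn the bar by its black end knob until the pin drops through the cross-hole, and press the pin fully home. Stop turning as soon as the pin catches, never force it, and leave the other things on the nightstand where they are.

Things in the scene. Friction and masses are not known exactly. Their poses are not given: they have to be found in the camera images.
- lamp: T-shaped bedside bar lamp, screwed down: grey foot disc (124 mm across, 16 mm thick), 20 mm post, grey head block (40 x 36 x 49 mm), and through it a level white bar 24 mm thick, its axis 170 mm above the nightstand. Origin: centre of the foot's underside; z up, y along the bar towards the black knob, x level across it. The far end of the bar is 156 mm from the middle.
- lamp_mouth (a point): centre of the countersunk mouth of the upright guide hole in the aluminium boss (22 mm across) on the lamp's head, 202.5 mm above the nightstand. The guide is 9.2 mm wide (13.6 at the mouth), 20 mm long; below come the bushing and a lower guide with a rubber grommet. While the cross-hole is not upright, a pin put in stands on the bushing with its tip 20.5 mm below the mouth.
- knob (a point): centre of the black end knob, a ribbed disc 56 mm across and 12 mm thick fixed on the bar's end, on its axis, 111 mm from the head's middle along lamp y. The bar behind it is 24 mm thick, so 16 mm of the disc's flat faces stand free all round; beyond it the bar ends.
- pin_knob (a point): centre of the red grip knob (18 mm across and high) on top of the locking pin. Pin: 76 mm long, about 30 g; below the knob a steel shank, 8 mm thick, 58 mm long, tapered tip. At the start it stands in a hole of the block, the knob's underside 32 mm above the block. Home in the lamp, the underside rests on the boss, this point 9 mm above the mouth.
- pin_tip (a point): middle of the pin's tip, the foot of the shank, 67 mm below the knob's centre; z runs up along the pin. When the cross-hole comes upright the pin drops through until the grommet stops it, its knob about 8 mm clear of the boss; pressing it through the grommet takes 5 to 8 N, and more than 15 N on the seated knob is too much.
- block: fixed beech block for hearing-aid care tools, 56 x 110 x 45 mm (x, y, z), with two upright 9.6 mm holes, 26 mm deep, 31 mm either side of its middle along y. Origin: centre of its underside. The pin stands in one hole, the brush in the other; either may be where.
- brush_center (a point): middle of the cleaning brush (white shank, blue grip 12 mm thick, black tuft, 84 mm long) standing in the block's other hole; leave it there.
- tube_center (a point): middle of the upright white push-dispenser battery tube, 27 mm across, 82 mm high; leave it.
- bowl_center (a point): middle of the small glass bowl, 90 mm across, 42 mm high; leave it.
- tumbler_center (a point): middle of the greenish glass tumbler, 68 mm across, 85 mm high; leave it.
- case_center (a point): middle of the aluminium glasses case, 62 x 162 x 38 mm; leave it.
- bar_middle (a point): point on the bar's axis inside the head. The bar spins endlessly about lamp y (rubbing moment about 0.02 N m) and cannot shift. Inside the head it is a 24 mm steel bushing with one straight 10.6 mm cross-hole, so the hole stands upright every half turn; the cream light strips lie on the two sides where it comes out. At the start it is 25 degrees or more from upright.
Not all that is in view belongs to the job. Leave any pink or purple look-alike of the part that bears pin_knob alone.

How it is judged:
On the way:
1. the pin stands upright with its tip in the guide hole on the lamp's head (horizontal distance between pin_tip and lamp_mouth below 0.004 m and z of pin_tip in the frame of lamp_mouth below -0.01 m and angle between pin_tip's own z axis and vertical below 0.25 rad), for 0.1 s.
At the end, for the whole second after the job is handed in: the pin stands at rest, upright within 6 degrees, through the lamp's head and the bar's cross-hole, its knob down on the boss within 2 mm, its tip within 3 mm of the guide's centre line (horizontal distance between pin_tip and lamp_mouth below 0.003 m and z of pin_tip in the frame of lamp_mouth below -0.056 m and angle between pin_tip's own z axis and vertical below 0.1 rad and linear speed of pin below 0.02 m/s); the robot touches nothing.
It fails at once if the pin is forced: pressed or jammed with more than 35 N in all between it and the lamp with its bar (contact force between pin and lamp above 35 N).
It fails at once if the bar is turned or pushed hard against the pin: more than 22 N between pin and bar (contact force between pin and bar above 22 N).
It fails at once if another thing is moved by more than 20 mm (distance of any of brush_center, tube_center, bowl_center, tumbler_center, case_center from where it was at the start of the episode above 0.02 m).
It also fails if it takes over 69 s, if anything falls off the work surface, if the arm or the gripper's body presses on something with over 40 N, if the wrist force passes 120 N, or if a joint passes its speed limit or range.

### The arm

A 7-joint arm with a two-finger parallel gripper is mounted at the origin on the work surface. World frame = base frame: x ahead of the robot, y to its left, z up, the work surface at z = 0. Lengths are in m, angles in rad, forces in N, time in s.
With the tool pointing down it reaches from about 0.425 to 0.875 m from the base axis. Payload 4.7 kg.
Tool frame: the origin (TCP) lies at the very end of the fingers, on their centre line; the grasp point (between the pads) lies 19 mm behind it; z points along the fingers, y is the line along which they close (so a half turn about z gives the same grasp; the last joint's range is limited). The gripper opens to 87 mm and grips with 3 to 60 N. Pads are 19 mm wide; open, the fingers measure 117 mm over their backs; the gripper's body (75 mm by 190 mm) begins 51 mm behind the grasp point.
Start: joints at [-1.331, 0.321, -0.07, 1.45, 0.023, 1.371, -0.057], TCP at [0.146, 0.634, 0.223] pointing down, gripper open.
Joint ranges: [-2.86, 2.86], [-0.3, 2.09], [-1.38, 1.24], [0.06, 2.45], [-1.56, 4.7], [0.09, 2.05], [-2.69, 2.69]. Speed limits (rad/s): [2.57, 2.57, 3.14, 3.14, 3.14, 3.14, 3.14].

### API

Orientations are given as a rotation vector (axis times angle).
In Python, from bench import ctrl, imaging, ticket gives the robot as it stands.
- The arm moves only by the tool jog_arm, never from a script. Its argument "rows" is text: rows parted by semicolons, each of 7 numbers parted by spaces: the shift along the tool's x, y, z in cm, then the turn, a rotation vector about the tool's x, y, z in rad, then the closure, from -1 (fully open) to 1 (shut), so that 0 is half open. A call has 1 to 5 rows; each row shifts and turns the commanded pose from where the row before left it, along the tool's axes as they then stand; what a row does not reach is not made up. A row lasts 1/8 s, in which the tool goes at most 62.5 mm and 10.7 degrees, less where a joint would pass 70% of its speed; a pose out of reach is approached as far as the arm can. A call with a gripper value outside its range is refused whole. The fingers move at their own pace and stop on an object; "force" is the grip in N (left out, the last holds). Time passes only in rows, so rows that do not move let the fingers close. It gives the time, the measured TCP pose, the force, the opening and the grip force at its end, in the units of the state.
- ctrl.get_state(): the state, without advancing time (a new reading comes with each control period).
- imaging.get_image(name): name is "side" or "top"; returns a dict with "img" (480x640x3 uint8, blue, green, red), "vertical_fov" (degrees; the focal length in pixels is half the picture's height over the tangent of half this angle, whatever the lens; pixels are square), "cx", "cy" (the principal point, pixels), "origin" and "orientation" of the camera in the world. Camera axes: x right, y down, z forward; pixel columns grow to the right and rows downward; lengths in m; the calibration is good to about 2 mm. A picture is of the moment at which its call begins. There is no depth.
- ticket.close_job(): hands the job in; it is judged then, once.
The state is a dict: "time": time; "joint_positions": joint angles; "qd": joint speeds; "joint_torque": joint torques, N m; "position": TCP position; "tool_rot": TCP orientation; "ft_force": force on the tool from outside, world axes, zero at the start; "torque": the same for the moment, N m; "grip_width": opening from 0.0 (shut) to 1.0 (fully open); "grip_force": force on a finger pad.
Only numpy, scipy, OpenCV 4.12 (cv2) and the standard library are available. Lean on these libraries where they do the work, as an engineer would, in place of code of your own. Each camera call takes 0.05 s, during which the arm holds its last target. There are 200 camera calls.

## Working session

There is one attempt and no reset: what is moved stays moved. The work goes in short steps, Python scripts to look and compute and a tool call to move; the robot and the scene stay as the last step left them, time stands still between calls to the robot, and variables do not carry over. Pictures are saved under pics/ and viewed, at most 10 in all, crops included, and the job is handed in when it is done.

Besides the shell and the picture viewer there is one more tool, called after "Call:" by a JSON object that holds its "op" and its "data". jog_arm: Moves the arm, as the interface text tells. Its arguments: {"type":"object","properties":{"rows":{"type":"string"},"force":{"type":"number"}},"required":["rows"]}

```bash
mkdir -p pics; ls
cat > h.py <<'E'
import numpy as np, cv2
from scipy.spatial.transform import Rotation as R
from bench import ctrl, imaging, ticket
def Rm(o):
    o=np.array(o,float)
    if o.shape==(3,3): return o
    return R.from_rotvec(o).as_matrix() if o.size==3 else R.from_quat(o).as_matrix()
def foc(d): return d["img"].shape[0]/2/np.tan(np.radians(d["vertical_fov"])/2)
def ray(d,u,v):
    r=Rm(d["orientation"])@np.array([(u-d["cx"])/foc(d),(v-d["cy"])/foc(d),1]); return np.array(d["origin"]),r/np.linalg.norm(r)
def onz(d,u,v,z):
    o,r=ray(d,u,v); return o+r*(z-o[2])/r[2]
def proj(d,p):
    c=Rm(d["orientation"]).T@(np.array(p)-d["origin"]); return c[:2]/c[2]*foc(d)+[d["cx"],d["cy"]]
def tri(a,b):
    A=[];y=[]
    for o,r in(a,b):
        P=np.eye(3)-np.outer(r,r);A.append(P);y.append(P@o)
    return np.linalg.lstsq(np.vstack(A),np.hstack(y),rcond=None)[0]
E
python3 - <<'E'
from h import *
for n in("side","top"):
    d=imaging.get_image(n); cv2.imwrite(f"pics/{n}0.png",d["img"]); print({k:v for k,v in d.items() if k!="img"})
print(ctrl.get_state())
E
```

```text
pics
{'vertical_fov': 57.213345809502215, 'cx': 316.8994991467061, 'cy': 235.66896806597006, 'origin': array([0.21227987, 0.54222511, 0.63862732]), 'orientation': array([-0.72799428,  2.50922276, -1.22460446])}
{'vertical_fov': 43.41250275698173, 'cx': 320.51936027671815, 'cy': 239.57302756290454, 'origin': array([ 0.46428629, -0.02281874,  1.25674816]), 'orientation': array([-2.19912423,  2.14030117, -0.11417404])}
{'time': 0.1, 'joint_positions': array([-1.3309011 ,  0.3217591 , -0.0700683 ,  1.45155539,  0.02261077,
        1.37076617, -0.05690722]), 'qd': array([ 0.00074332, -0.00186607,  0.00107291, -0.00408832,  0.00059268,
        0.00038647,  0.00027517]), 'joint_torque': array([-3.98309539e-04, -4.92572808e+01, -4.06023553e-01, -3.13399494e+01,
       -6.41465094e-02,  3.95774993e-02,  7.83518863e-05]), 'position': array([0.14547489, 0.63301418, 0.2215629 ]), 'tool_rot': array([-3.53904342e-01, -3.12150859e+00,  2.66941568e-03]), 'ft_force': array([0.34849911, 0.14983334, 0.45266394]), 'torque': array([-0.02681201,  0.00347095, -0.01287757]), 'grip_force': 0.0, 'grip_width': 1.0015453361727007}
```

View pics/side0.png

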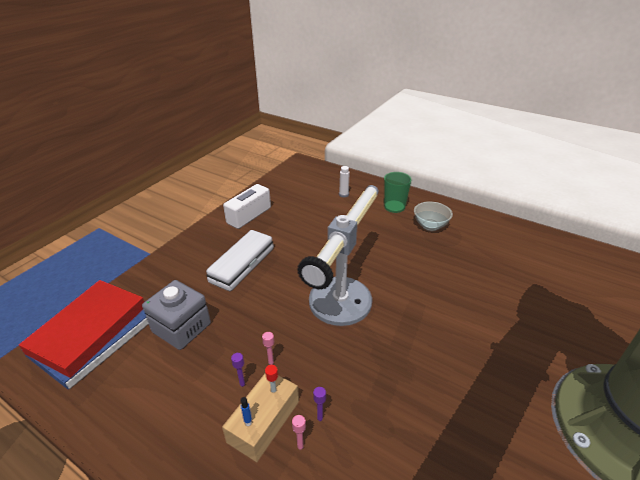

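View pics/top0.png

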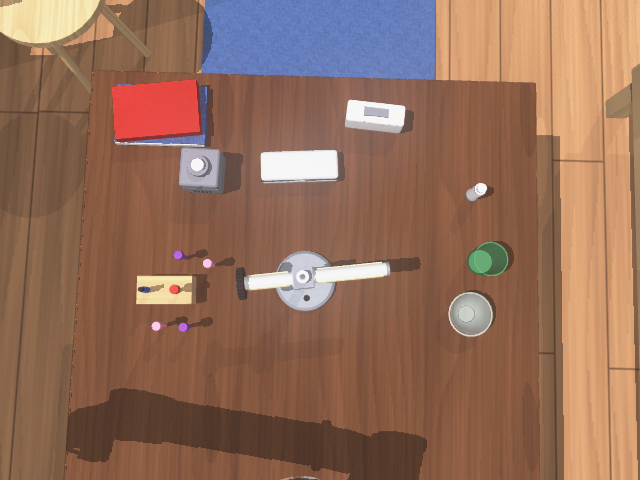

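The red knob standing in the block, side (272,372) / top (174,289), is the pin. The pink ones at side (268,338) and (299,424) and the purple ones at (238,358) and (319,393) stand around the block and are look-alikes. The red book is far too big. The lamp boss is at top (303,277) and side (343,220). The black knob is at top (241,284) and side (315,273). Next I measure these and check one enlarged crop.

```bash
cat > m.py <<'E'
from h import *
S=imaging.get_image("side");T=imaging.get_image("top")
def blob(d,lo,hi,box,plot=None):
    x0,y0,x1,y1=box; h=cv2.cvtColor(d["img"],cv2.COLOR_BGR2HSV)[y0:y1,x0:x1]
    m=cv2.inRange(h,np.array(lo),np.array(hi))
    if lo[0]==0 and hi[0]<15: m|=cv2.inRange(h,np.array([170,lo[1],lo[2]]),np.array([180,255,255]))
    n,l,s,c=cv2.connectedComponentsWithStats(m); k=1+np.argmax(s[1:,4])
    return np.array([s[k,0]+s[k,2]/2-.5+x0, s[k,1]+s[k,3]/2-.5+y0]),s[k,2:],c[k]+[x0,y0]
E
python3 - <<'E'
from m import *
rs=blob(S,(0,170,90),(6,255,255),(250,350,295,400)); rt=blob(T,(0,170,90),(6,255,255),(160,275,190,305))
print("red",rs,rt,tri(ray(S,*rs[2]),ray(T,*rt[2])), onz(T,*rt[2],.099))
ks=blob(S,(0,0,0),(180,255,50),(290,245,340,300)); kt=blob(T,(0,0,0),(180,255,60),(228,260,252,305))
print("knob",ks,kt,tri(ray(S,*ks[0]),ray(T,*kt[0])))
p=cv2.resize(S["img"][190:330,280:400],None,fx=3.3,fy=3.3,interpolation=cv2.INTER_CUBIC)
q=cv2.resize(S["img"][320:460,215:335],None,fx=3.3,fy=3.3,interpolation=cv2.INTER_CUBIC)
cv2.imwrite("pics/c1.png",np.hstack([p,q]))
a=cv2.resize(T["img"][240:320,225:400],None,fx=4.4,fy=4.4,interpolation=cv2.INTER_CUBIC);cv2.imwrite("pics/c2.png",a)
E
```

```text
red (array([271., 373.]), array([ 13,  17, 178], dtype=int32), array([271.16853933, 372.29775281])) (array([175., 289.]), array([ 9,  9, 48], dtype=int32), array([174.97916667, 288.97916667])) [0.48156671 0.25505618 0.0852872 ] [0.48097564 0.25154567 0.099     ]Traceback (most recent call last):
  File "<stdin>", line 4, in <module>
  File "m.py", line 7, in blob
    n,l,s,c=cv2.connectedComponentsWithStats(m); k=1+np.argmax(s[1:,4])
                                                     ~~~~~~~~~^^^^^^^^^
    return _wrapfunc(a, 'argmax', axis=axis, out=out, **kwds)
    return bound(*args, **kwds)
ValueError: attempt to get argmax of an empty sequence
```

Run:
```python
from m import *
p=cv2.resize(S["img"][190:330,280:400],None,fx=3.3,fy=3.3,interpolation=cv2.INTER_CUBIC)
q=cv2.resize(S["img"][320:460,215:335],None,fx=3.3,fy=3.3,interpolation=cv2.INTER_CUBIC)
cv2.imwrite("pics/c1.png",np.hstack([p,q]))
a=cv2.resize(T["img"][240:320,225:400],None,fx=4.4,fy=4.4,interpolation=cv2.INTER_CUBIC);cv2.imwrite("pics/c2.png",a)
for n,d,b in(("s",S,(290,245,340,300)),("t",T,(228,255,254,310))):
  for th in(50,70,90):
    try: print(n,th,blob(d,(0,0,0),(180,255,th),b))
    except Exception: print(n,th,"none")
```

```text
s 50 (array([315. , 272.5]), array([ 35,  32, 436], dtype=int32), array([316.29357798, 270.14678899]))
s 70 (array([314.5, 272. ]), array([ 36,  33, 480], dtype=int32), array([315.86666667, 270.20416667]))
s 90 (array([315. , 272.5]), array([ 37,  34, 545], dtype=int32), array([315.44954128, 270.80366972]))
t 50 none
t 70 (array([243. , 276.5]), array([ 3, 18, 27], dtype=int32), array([243.03703704, 275.07407407]))
t 90 (array([241., 283.]), array([ 11,  33, 265], dtype=int32), array([240.62264151, 283.30566038]))
```

View pics/c1.png

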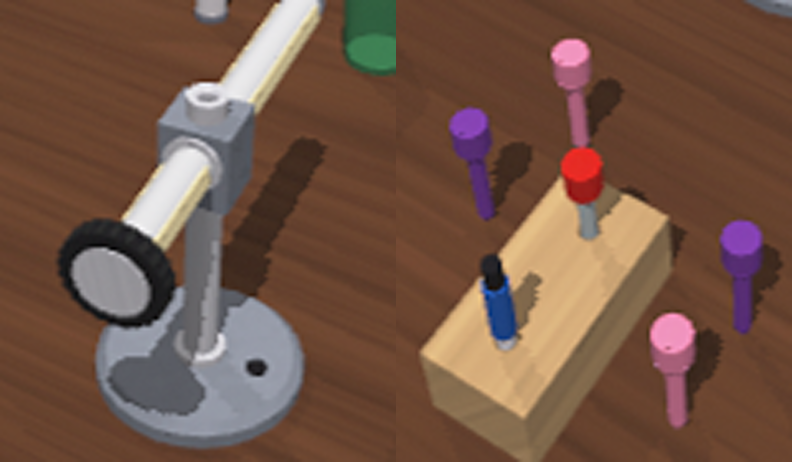

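View pics/c2.png

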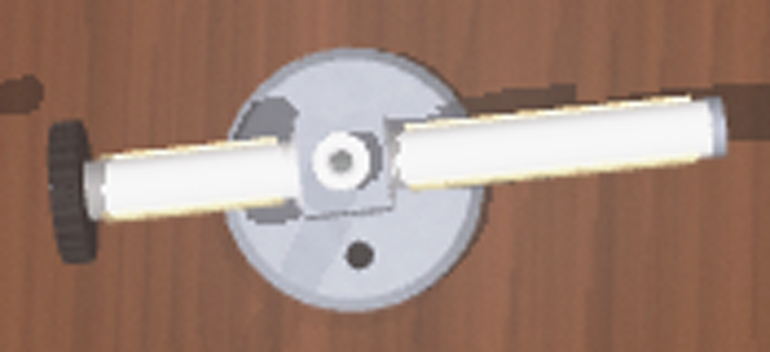

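The crop confirms it: the red knob on a steel shank sits in the block's hole, and the pink and purple ones stand on the table. The cream strips show on both flanks of the bar from above, so the cross-hole is roughly level. Next I compute the points and the first move.

```bash
cat > go.py <<'E'
from h import *
def go(p,ydir=None,zdir=(0,0,-1)):
    s=ctrl.get_state(); M=Rm(s["tool_rot"]); out=[]
    if ydir is None: N=M
    else:
        z=np.array(zdir,float);z/=np.linalg.norm(z); y=np.array(ydir,float); y-=y@z*z; y/=np.linalg.norm(y)
        if y@M[:,1]<0: y=-y
        N=np.c_[np.cross(y,z),y,z]
    print("t",round(s["time"],2),"pos",s["position"].round(4),"turn(tool)",R.from_matrix(M.T@N).as_rotvec().round(3),
     "shift cm before turn",(M.T@(np.array(p)-s["position"])*100).round(2),"after turn",(N.T@(np.array(p)-s["position"])*100).round(2))
E
python3 - <<'E'
from h import *
from go import go
S=imaging.get_image("side");T=imaging.get_image("top")
m=tri(ray(S,342.4,218.7),ray(T,302.1,276.0)); k=tri(ray(S,315.2,272.3),ray(T,241.2,283))
print("mouth",m,onz(S,342.4,218.7,.2025),onz(T,302.1,276,.2025)); print("knob",k,onz(T,241.2,283,.17),onz(S,315.2,272.3,.17))
v=(k-m)[:2];print("dist",np.linalg.norm(v),v/np.linalg.norm(v))
e=onz(T,718/4.4+225-.4,127/4.4+240-.4,.17); print("end",e,np.linalg.norm((e-m)[:2]), (m-e)[:2]/np.linalg.norm((m-e)[:2]))
b=tri(ray(S,271.2,372.3),ray(T,175,289)); print(b)
f=onz(T,303.5+.6,281,.016);print("foot",f)
go([b[0],b[1],.16],[-.1,.995,0])
E
```

```text
mouth [0.50832143 0.00656644 0.20092798] [0.50747241 0.00858107 0.2025    ] [0.50804849 0.00641732 0.2025    ]
knob [0.49371672 0.11630767 0.16984794] [0.49386673 0.11637506 0.17      ] [0.4934627 0.1163746 0.17     ]
dist 0.11070878484275697 [-0.13192006  0.99126036]
end [ 0.52715789 -0.14676619  0.17      ] 0.15448529258664992 [-0.12193044  0.99253865]
[0.48153173 0.25502141 0.08526569]
foot [0.50564499 0.00717488 0.016     ]
t 0.4 pos [0.1455 0.6334 0.2224] turn(tool) [-0.    -0.    -0.326] shift cm before turn [-41.22 -29.36   6.25] after turn [-29.65 -41.01   6.24]
```

Call:
{"op": "jog_arm", "data": {"rows": "0 0 0 0 0 -0.175 0.2; 0 0 0 0 0 -0.175 0.2; -3.3 -4.5 0 0 0 0 0.2; -3.3 -4.5 0 0 0 0 0.2; -3.3 -4.5 0 0 0 0 0.2", "force": 15}}

```text
time: 1.02
position: [0.2617, 0.5105, 0.2227]
tool_rot: [-0.195, 3.135, 0.001]
ft_force: [1.2, -0.1, 0.7]
grip_width: 0.519
grip_force: 0.0
```

Call:
{"op": "jog_arm", "data": {"rows": "-3.3 -4.5 0 0 0 0 0.2; -3.3 -4.5 0 0 0 0 0.2; -3.3 -4.5 0 0 0 0 0.2; -3.3 -4.5 1 0 0 0 0.2; -3.3 -4.5 2 0 0 0 0.2"}}

```text
time: 1.65
position: [0.4538, 0.3081, 0.1935]
tool_rot: [-0.195, 3.133, 0.003]
ft_force: [0.7, 0.6, -0.2]
grip_width: 0.403
grip_force: 0.0
```

Run:
```python
from go import *
go([.4815,.255,.067],[-.13,.99,0])
S=imaging.get_image("side");T=imaging.get_image("top");print(ctrl.get_state()["grip_width"])
q=cv2.resize(S["img"][250:470,180:380],None,fx=2,fy=2);a=cv2.resize(T["img"][180:400,80:280],None,fx=2,fy=2);cv2.imwrite("pics/c3.png",np.hstack([q,a]))
```

```text
t 1.65 pos [0.4538 0.3081 0.1935] turn(tool) [ 0.002  0.003 -0.006] shift cm before turn [-2.05 -5.64 12.65] after turn [-2.05 -5.63 12.65]
0.40087766666347835
```

Call:
{"op": "jog_arm", "data": {"rows": "-1 -2.8 0 0 0 0 0.2; -1.05 -2.8 0 0 0 0 0.2; 0 0 4 0 0 0 0.2; 0 0 2 0 0 0 0.2; 0 0 0 0 0 0 0.2"}}

```text
time: 2.38
position: [0.478, 0.2557, 0.1311]
tool_rot: [0.195, -3.133, 0.002]
ft_force: [0.1, 0.6, 0.1]
grip_width: 0.402
grip_force: 0.0
```

Run:
```python
from go import *
go([.4815,.255,.067],[-.13,.99,0])
S=imaging.get_image("side");T=imaging.get_image("top")
q=cv2.resize(S["img"][250:470,180:380],None,fx=2,fy=2);a=cv2.resize(T["img"][180:400,80:280],None,fx=2,fy=2);cv2.imwrite("pics/c4.png",np.hstack([q,a]))
```

```text
t 2.38 pos [0.478  0.2557 0.1311] turn(tool) [-0.001 -0.003 -0.006] shift cm before turn [-0.35 -0.1   6.41] after turn [-0.33 -0.11  6.41]
```

View pics/c4.png

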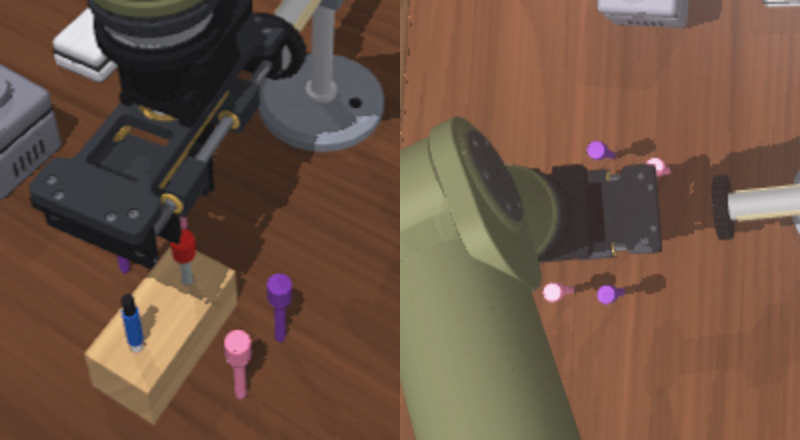

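The open fingers are straight above the red knob, at crop (183,245). The pink and purple ones and the brush are clear.

Call:
{"op": "jog_arm", "data": {"rows": "-0.35 -0.1 3 0 0 0 0.2; 0 0 3.4 0 0 0 0.2; 0 0 0 0 0 0 1; 0 0 0 0 0 0 1; 0 0 0 0 0 0 1", "force": 15}}

```text
time: 3.1
position: [0.4843, 0.2563, 0.0707]
tool_rot: [-0.195, 3.132, 0.003]
ft_force: [-0.5, -0.2, 1.9]
grip_width: 0.199
grip_force: 15.0
```

Call:
{"op": "jog_arm", "data": {"rows": "0 0 0 0 0 0 1; 0 0 -2 0 0 0 1; 0 0 -4 0 0 0 1; 0 0 -6 0 0 0 1; 0 0 -6 0 0 0 1"}}

```text
time: 3.72
position: [0.4827, 0.2552, 0.2506]
tool_rot: [-0.195, 3.135, 0.0]
ft_force: [1.2, 0.3, -0.3]
grip_width: 0.201
grip_force: 15.0
```

Run:
```python
from go import *
go([.511,.0066,.285],[-.13,.99,0])
```

```text
t 3.73 pos [0.4827 0.2552 0.2506] turn(tool) [ 0.     0.    -0.006] shift cm before turn [  0.26 -25.02  -3.45] after turn [  0.43 -25.01  -3.44]
```

Call:
{"op": "jog_arm", "data": {"rows": "0 -2 -3.5 0 0 0 1; 0 -5 0 0 0 0 1; 0.1 -6 0 0 0 0 1; 0.1 -6 0 0 0 0 1; 0.1 -4 0 0 0 0 1"}}

```text
time: 4.35
position: [0.5084, 0.0233, 0.2842]
tool_rot: [-0.19, 3.135, 0.0]
ft_force: [-0.2, -0.4, -0.1]
grip_width: 0.201
grip_force: 15.0
```

Call:
{"op": "jog_arm", "data": {"rows": "0 -2 0 0 0 0 1; 0 0 0 0 0 0 1"}}

```text
time: 4.6
position: [0.511, 0.0051, 0.284]
tool_rot: [-0.189, 3.135, 0.0]
ft_force: [-0.3, 0.5, 0.1]
grip_width: 0.201
grip_force: 15.0
```

Run:
```python
from go import *
go([.511,.0066,.285],[-.13,.99,0])
S=imaging.get_image("side");T=imaging.get_image("top")
q=cv2.resize(S["img"][140:290,270:400],None,fx=3,fy=3,interpolation=cv2.INTER_CUBIC);a=cv2.resize(T["img"][200:350,240:370],None,fx=3,fy=3);cv2.imwrite("pics/c5.png",np.hstack([q,a]))
p=ctrl.get_state()["position"]
print(proj(S,[.5083,.0066,.2025]),"tip pred",proj(S,p+[-.0028,0,-.0517]),"knob pred",proj(S,p+[-.0028,0,.0153]))
```

```text
t 4.6 pos [0.511  0.0051 0.284 ] turn(tool) [ 0.     0.001 -0.01 ] shift cm before turn [-0.02  0.15 -0.1 ] after turn [-0.02  0.15 -0.1 ]
[342.56114718 217.97505742] tip pred [342.68084641 203.98603828] knob pred [343.80394392 168.30799297]
```

View pics/c5.png

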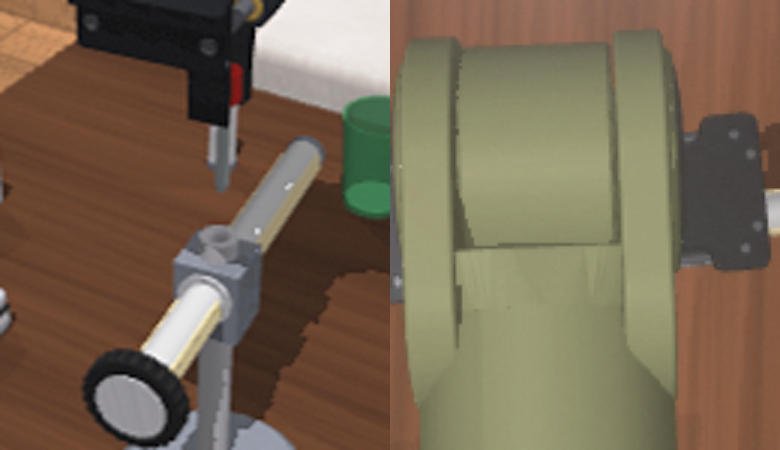

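The side view shows the pin tip at (343,203) directly above the boss mouth at (343,218). Both match the predictions to about 1 px, so I lower it.

Call:
{"op": "jog_arm", "data": {"rows": "0 0.1 1.5 0 0 0 1; 0 0 1 0 0 0 1; 0 0 0.7 0 0 0 1; 0 0 0.5 0 0 0 1; 0 0 0 0 0 0 1"}}

```text
time: 5.32
position: [0.5107, 0.0078, 0.2462]
tool_rot: [0.195, -3.135, 0.0]
ft_force: [0.9, 0.1, 0.4]
grip_width: 0.2
grip_force: 15.0
```

Call:
{"op": "jog_arm", "data": {"rows": "0 -0.05 0.5 0 0 0 1; 0 0 0.4 0 0 0 1; 0 0 0 0 0 0 1"}}

```text
time: 5.7
position: [0.5107, 0.0075, 0.2372]
tool_rot: [0.195, -3.135, -0.0]
ft_force: [-0.2, -0.2, 0.3]
grip_width: 0.201
grip_force: 15.0
```

Call:
{"op": "jog_arm", "data": {"rows": "0 0 0 0 0 0 0.3; 0 0 0 0 0 0 0.3; 0 0 0 0 0 0 0.3; 0 0 -3 0 0 0 0.3; 0 0 -4 0 0 0 0.3"}}

```text
time: 6.32
position: [0.5103, 0.0075, 0.3076]
tool_rot: [0.195, -3.133, 0.0]
ft_force: [1.1, 0.4, 0.4]
grip_width: 0.344
grip_force: 0.0
```

```bash
cat > red.py <<'E'
from h import *
def redknob():
    d=imaging.get_image("side"); h=cv2.cvtColor(d["img"],cv2.COLOR_BGR2HSV); m=cv2.inRange(h,np.array([0,170,80]),np.array([6,255,255]))|cv2.inRange(h,np.array([172,170,80]),np.array([180,255,255]))
    m[:, :300]=0; m[:140]=0; m[260:]=0
    n,l,s,c=cv2.connectedComponentsWithStats(m)
    if n<2: return d,None
    k=1+np.argmax(s[1:,4]); return d,(c[k].round(1),s[k,4])
E
python3 - <<'E'
from red import *
from go import *
d,r=redknob(); print("red",r,"standing pred",proj(d,[.5083,.0066,.249]),"caught",proj(d,[.5083,.0066,.2195]),"home",proj(d,[.5083,.0066,.2115]))
go([.4937,.1163,.29],[-.13,.99,0])
cv2.imwrite("pics/c6.png",cv2.resize(d["img"][150:310,285:415],None,fx=3.7,fy=3.7,interpolation=cv2.INTER_CUBIC))
s=ctrl.get_state(); print(s["joint_positions"].round(2),s["grip_width"])
E
```

```text
red (array([344.4, 195.7]), np.int32(134)) standing pred [343.30155597 194.85675973] caught [342.82521205 209.7299767 ] home [342.70002485 213.6387834 ]
t 6.38 pos [0.5129 0.0076 0.314 ] turn(tool) [ 0.001  0.008 -0.006] shift cm before turn [ 0.58 11.03  2.4 ] after turn [ 0.49 11.03  2.4 ]
[-0.52 -0.02  0.45  1.66  0.01  1.5   1.62] 0.35289636204525004
```

View pics/c6.png

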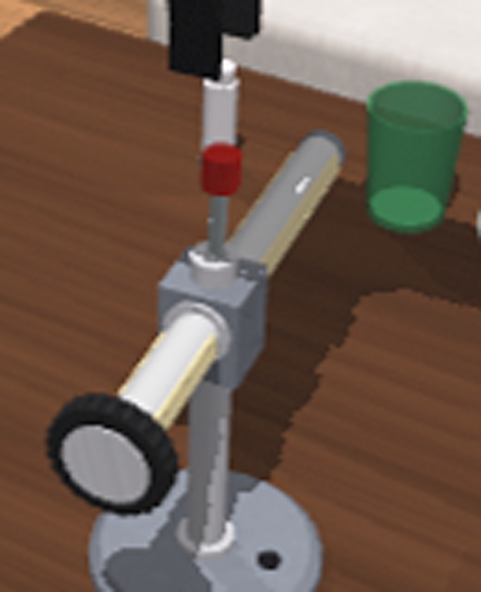

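The pin stands in the guide with its red knob at (344,196), as predicted for standing on the bushing. Now I go over the black knob and test the tilt range.

Call:
{"op": "jog_arm", "data": {"rows": "0.1 3.5 0 0 0 0 0; 0.2 4.5 0 0 0 0 0; 0.2 3.03 0.5 0 0 0 0; 0 0 2 0 0 0 0; 0 0 1.5 0 0 0 0"}}

```text
time: 7.0
position: [0.4921, 0.1165, 0.2667]
tool_rot: [0.196, -3.135, 0.0]
ft_force: [0.6, -0.8, 0.1]
grip_width: 0.501
grip_force: 0.0
```

Call:
{"op": "jog_arm", "data": {"rows": "0 0 0 0 0.18 0 0; 0 0 0 0 0.18 0 0; 0 0 0 0 0.18 0 0; 0 0 0 0 0.18 0 0"}}

```text
time: 7.5
position: [0.4899, 0.1159, 0.2559]
tool_rot: [0.144, -2.487, 0.068]
ft_force: [-0.8, 1.2, -2.5]
grip_width: 0.497
grip_force: 0.0
```

Run:
```python
from go import *
go([.4937,.1163,.187],[-.13,.99,0])
s=ctrl.get_state(); print(s["joint_positions"].round(2),s["grip_width"],Rm(s["tool_rot"])[:,2].round(3))
```

```text
t 7.5 pos [0.4899 0.1159 0.2559] turn(tool) [-0.01  -0.651 -0.014] shift cm before turn [-4.48  0.09  5.25] after turn [-0.38 -0.01  6.89]
[-0.33  0.5   0.13  1.29 -0.1   2.    1.48] 0.49736714092565226 [-0.6   -0.084 -0.795]
```

Call:
{"op": "jog_arm", "data": {"rows": "-2.7 0 0 0 0 0 0; -2.8 0 1 0 0 0 0; 0 0 2 0 0 0 0; 0 0 1.9 0 0 0 0; 0 0 0 0 0 0 0", "force": 4}}

```text
time: 8.12
position: [0.502, 0.1184, 0.1852]
tool_rot: [0.151, -2.49, 0.063]
ft_force: [-0.1, -0.2, -0.3]
grip_width: 0.502
grip_force: 0.0
```

```bash
cat > ax.py <<'E'
from h import *
def ax():
    s=ctrl.get_state(); M=Rm(s["tool_rot"]); c=np.array([.4937,.1163,.170])
    print("t",round(s["time"],2),"axis centre in tool cm",(M.T@(c-s["position"])*100).round(2),"tilt",round(float(np.degrees(np.arctan2(M[0,2],-M[2,2]))),1),"j",s["joint_positions"].round(2),"w",round(s["grip_width"],3),"gf",round(s["grip_force"],1),"y",M[:,1].round(2))
E
python3 -c "from ax import *;ax()"
```

```text
t 8.12 axis centre in tool cm [-0.24 -0.1   1.73] tilt -36.9 j [-0.32  0.57  0.12  1.33 -0.11  1.89  1.5 ] w 0.502 gf 0.0 y [-0.12  0.99 -0.01]
```

Call:
{"op": "jog_arm", "data": {"rows": "-0.24 -0.1 0 0 0 0 0; 0 0 0 0 0 0 1; 0 0 0 0 0 0 1; 0 0 0 0 0 0 1; 0 0 0 0 0 0 1", "force": 4}}

```text
time: 8.75
position: [0.505, 0.1178, 0.185]
tool_rot: [0.153, -2.492, 0.064]
ft_force: [1.2, -8.3, 0.3]
grip_width: 0.137
grip_force: 4.6
```

```bash
cat >> ax.py <<'E'
from red import redknob
if __name__=="__main__":
    ax(); print(redknob()[1])
E
python3 ax.py
```

```text
t 8.75 axis centre in tool cm [0.01 0.01 1.88] tilt -36.7 j [-0.32  0.57  0.12  1.33 -0.11  1.89  1.5 ] w 0.137 gf 4.6 y [-0.13  0.99 -0.01]
(array([344.3, 195.6]), np.int32(139))
```

Call:
{"op": "jog_arm", "data": {"rows": "0.22 -0.06 0.01 0 -0.12 0 1; 0.22 0 0.01 0 -0.12 0 1; 0.22 0 0.01 0 -0.12 0 1; 0.22 0 0.01 0 -0.12 0 1"}}

```text
time: 9.3
position: [0.4966, 0.1166, 0.1877]
tool_rot: [0.185, -2.974, 0.027]
ft_force: [0.6, -0.4, -4.5]
grip_width: 0.135
grip_force: 4.0
```

```bash
python3 ax.py
```

```text
t 9.3 axis centre in tool cm [0.   0.02 1.79] tilt -9.2 j [-0.37  0.17  0.12  1.71 -0.03  1.42  1.44] w 0.135 gf 4.0 y [-0.12  0.99 -0.01]
None
```

Call:
{"op": "jog_arm", "data": {"rows": "0.22 0 0.01 0 -0.12 0 1; 0.22 0 0.01 0 -0.12 0 1"}}

```text
time: 9.6
position: [0.4925, 0.1161, 0.188]
tool_rot: [-0.192, 3.059, -0.005]
ft_force: [2.2, -1.1, -5.9]
grip_width: 0.137
grip_force: 4.0
```

```bash
python3 ax.py
```

```text
t 9.6 axis centre in tool cm [0.02 0.02 1.8 ] tilt 4.4 j [-0.4  -0.02  0.1   1.91  0.03  1.18  1.39] w 0.137 gf 4.0 y [-0.12  0.99 -0.01]
None
```

Call:
{"op": "jog_arm", "data": {"rows": "0.22 0 0.01 0 -0.12 0 1; 0.22 0 0.01 0 -0.12 0 1"}}

```text
time: 9.9
position: [0.4886, 0.1156, 0.1877]
tool_rot: [-0.178, 2.821, 0.016]
ft_force: [1.9, -2.8, -4.8]
grip_width: 0.141
grip_force: 4.0
```

```bash
python3 ax.py
```

```text
t 9.9 axis centre in tool cm [0.06 0.02 1.84] tilt 18.0 j [-0.4  -0.21  0.06  2.12  0.11  0.93  1.3 ] w 0.141 gf 4.0 y [-0.12  0.99 -0.01]
None
```

Call:
{"op": "jog_arm", "data": {"rows": "0.22 0 0.01 0 -0.12 0 1; 0 0 0 0 0 0 0; 0 0 0 0 0 0 0; 0 0 -1.5 0 0 0 0; 0 0 -2 0 0.18 0 0"}}

```text
time: 10.58
position: [0.4746, 0.1144, 0.2161]
tool_rot: [-0.182, 2.895, 0.008]
ft_force: [-0.5, 0.0, 0.6]
grip_width: 0.467
grip_force: 0.0
```

Call:
{"op": "jog_arm", "data": {"rows": "0 0 0 0 0.18 0 0; 0 0 0 0 0.18 0 0; 0 0 0 0 0.18 0 0; 0 0 0 0 0.18 0 0; 0 0 0 0 0.17 0 0"}}

```text
time: 11.2
position: [0.4799, 0.116, 0.2177]
tool_rot: [0.152, -2.494, 0.061]
ft_force: [-0.4, -1.0, -0.3]
grip_width: 0.5
grip_force: 0.0
```

```bash
python3 ax.py
```

```text
t 11.2 axis centre in tool cm [-3.97 -0.11  2.99] tilt -36.7 j [-0.19  0.5  -0.08  1.37 -0.05  1.92  1.42] w 0.5 gf 0.0 y [-0.12  0.99 -0.01]
(array([340.6, 194.1]), np.int32(133))
```

Run:
```python
from red import *
d,r=redknob();T=imaging.get_image("top")
cv2.imwrite("pics/c7.png",np.hstack([cv2.resize(d["img"][150:310,285:415],None,fx=3.7,fy=3.7,interpolation=cv2.INTER_CUBIC)[:590,:400],cv2.resize(T["img"][200:348,340:440],None,fx=3.99,fy=3.99,interpolation=cv2.INTER_CUBIC)[:590]]))
```

```text
(no output)
```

View pics/c7.png

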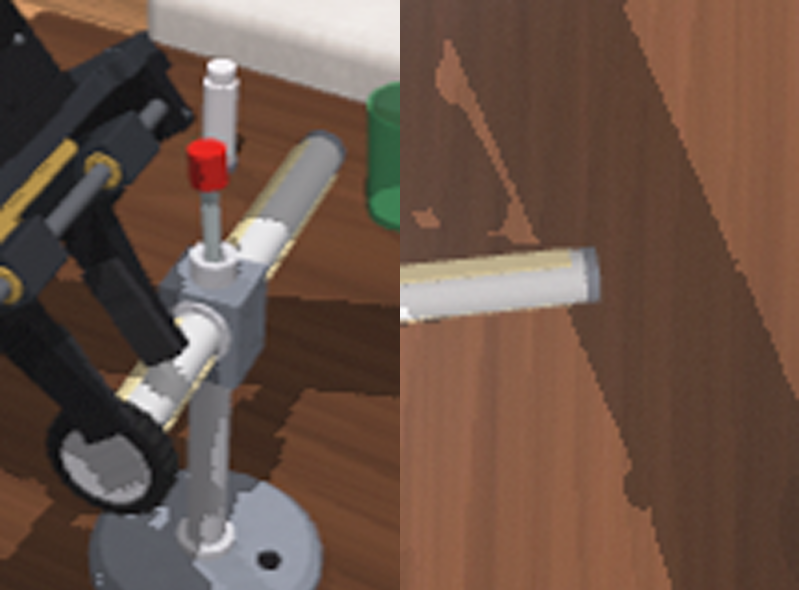

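The pin is still standing with its knob at (341,194). In the top view the strip has moved to roughly 40° short of the top, so I regrip and carry on the same way.

Call:
{"op": "jog_arm", "data": {"rows": "-2 -0.1 0 0 0 0 0; -1.97 -0.05 0 0 0 0 0; 0 0 1.2 0 0 0 0; 0 0 0 0 0 0 1; 0 0 0 0 0 0 1"}}

```text
time: 11.98
position: [0.5017, 0.117, 0.1851]
tool_rot: [0.153, -2.5, 0.062]
ft_force: [-0.6, 0.6, 0.3]
grip_width: 0.352
grip_force: 0.0
```

Call:
{"op": "jog_arm", "data": {"rows": "0 0 0 0 0 0 1; 0 0 0 0 0 0 1; 0.22 0 0.01 0 -0.12 0 1; 0.18 0 0.01 0 -0.1 0 1"}}

```text
time: 12.48
position: [0.4984, 0.1168, 0.1845]
tool_rot: [0.168, -2.719, 0.047]
ft_force: [-1.2, 0.9, -4.4]
grip_width: 0.138
grip_force: 4.0
```

```bash
python3 ax.py
```

```text
t 12.47 axis centre in tool cm [-0.16  0.02  1.51] tilt -23.7 j [-0.19  0.38 -0.08  1.51 -0.02  1.67  1.43] w 0.138 gf 4.0 y [-0.12  0.99 -0.01]
(array([340.3, 194.3]), np.int32(119))
```

Call:
{"op": "jog_arm", "data": {"rows": "0.1 0 0 0 -0.07 0 1; 0.1 0 0 0 -0.07 0 1"}}

```text
time: 12.78
position: [0.4961, 0.1166, 0.1863]
tool_rot: [0.177, -2.857, 0.037]
ft_force: [-0.8, 0.3, -2.6]
grip_width: 0.137
grip_force: 4.0
```

```bash
python3 ax.py
```

```text
t 12.78 axis centre in tool cm [-0.21  0.02  1.63] tilt -15.9 j [-0.19  0.27 -0.09  1.62 -0.01  1.53  1.42] w 0.137 gf 4.0 y [-0.12  0.99 -0.01]
(array([340.8, 200.1]), np.int32(18))
```

Call:
{"op": "jog_arm", "data": {"rows": "0.1 0 0 0 -0.07 0 1"}}

```text
time: 12.95
position: [0.4957, 0.1165, 0.1865]
tool_rot: [0.182, -2.926, 0.031]
ft_force: [-0.8, 1.1, -1.5]
grip_width: 0.136
grip_force: 4.0
```

```bash
python3 ax.py
```

```text
t 12.95 axis centre in tool cm [-0.15  0.02  1.65] tilt -11.9 j [-0.19  0.21 -0.09  1.67 -0.    1.46  1.42] w 0.136 gf 4.0 y [-0.12  0.99 -0.01]
(array([341., 201.]), np.int32(5))
```

Call:
{"op": "jog_arm", "data": {"rows": "0.11 0 0 0 -0.07 0 1"}}

```text
time: 13.12
position: [0.4948, 0.1163, 0.1867]
tool_rot: [0.186, -2.995, 0.026]
ft_force: [0.1, 0.7, -1.6]
grip_width: 0.14
grip_force: 4.0
```

```bash
python3 ax.py
```

```text
t 13.12 axis centre in tool cm [-0.13  0.02  1.67] tilt -8.0 j [-0.19  0.16 -0.1   1.73  0.    1.4   1.41] w 0.14 gf 4.0 y [-0.12  0.99 -0.01]
None
```

Call:
{"op": "jog_arm", "data": {"rows": "0.11 0 0 0 -0.07 0 1"}}

```text
time: 13.3
position: [0.4939, 0.1162, 0.1869]
tool_rot: [0.191, -3.065, 0.02]
ft_force: [-0.2, 0.1, -1.6]
grip_width: 0.136
grip_force: 4.0
```

```bash
python3 ax.py
```

```text
t 13.3 axis centre in tool cm [-0.1   0.02  1.69] tilt -4.0 j [-0.19  0.1  -0.1   1.79  0.01  1.33  1.41] w 0.136 gf 4.0 y [-0.12  0.99 -0.01]
None
```

Next I regrip at full tilt, so that the final degrees can be watched.

Call:
{"op": "jog_arm", "data": {"rows": "0 0 0 0 0 0 0; 0 0 0 0 0 0 0; 0 0 -1.5 0 0 0 0; 0 0 -1 0 0.18 0 0; -0.8 0 0 0 0.18 0 0"}}

```text
time: 13.98
position: [0.5044, 0.1175, 0.2139]
tool_rot: [0.167, -2.708, 0.048]
ft_force: [0.2, 0.2, -0.1]
grip_width: 0.494
grip_force: 0.0
```

Call:
{"op": "jog_arm", "data": {"rows": "-0.8 0 0 0 0.18 0 0; -0.8 0 0 0 0.08 0 0; 0 0 0 0 0 0 0"}}

```text
time: 14.35
position: [0.5175, 0.1187, 0.1995]
tool_rot: [0.148, -2.444, 0.066]
ft_force: [0.8, -0.2, -0.2]
grip_width: 0.502
grip_force: 0.0
```

```bash
python3 ax.py
python3 - <<'E'
from m import *
# strip position across the bar in the top view, along bar far half
im=T["img"]; h=cv2.cvtColor(im,cv2.COLOR_BGR2HSV)
for u in(350,365,380): print(u,[tuple(int(x) for x in h[v,u]) for v in range(258,290)][::1])
E
```

```text
t 14.35 axis centre in tool cm [-0.05  0.08  3.79] tilt -39.5 j [-0.19  0.63 -0.07  1.23 -0.04  1.97  1.43] w 0.502 gf 0.0 y [-0.12  0.99 -0.01]
(array([342.4, 206.2]), np.int32(143))
350 [(10, 121, 135), (10, 103, 102), (9, 104, 96), (10, 98, 94), (10, 96, 96), (11, 97, 97), (9, 96, 96), (9, 98, 96), (8, 6, 158), (6, 8, 168), (23, 62, 217), (23, 64, 219), (23, 64, 220), (23, 63, 219), (23, 63, 220), (21, 56, 211), (11, 11, 194), (173, 5, 200), (0, 5, 195), (6, 7, 189), (0, 6, 184), (9, 56, 118), (10, 116, 134), (10, 116, 139), (10, 119, 139), (10, 120, 140), (10, 121, 139), (10, 118, 138), (10, 117, 142), (10, 118, 140), (10, 118, 140), (10, 118, 138)]
365 [(10, 120, 132), (10, 119, 133), (10, 120, 132), (9, 118, 134), (10, 111, 99), (10, 106, 94), (9, 49, 120), (0, 9, 164), (21, 39, 194), (23, 60, 218), (23, 63, 220), (23, 63, 220), (23, 63, 220), (22, 64, 220), (17, 25, 195), (8, 5, 203), (0, 6, 198), (0, 5, 189), (8, 6, 184), (9, 30, 168), (9, 105, 139), (10, 123, 137), (9, 119, 137), (9, 120, 136), (11, 121, 137), (10, 122, 136), (10, 121, 137), (10, 119, 137), (10, 120, 136), (10, 121, 135), (11, 119, 137), (11, 123, 137)]
380 [(11, 119, 94), (10, 110, 97), (10, 110, 95), (11, 114, 94), (11, 115, 93), (174, 8, 157), (0, 5, 165), (22, 63, 217), (22, 64, 220), (22, 66, 220), (22, 64, 220), (22, 65, 220), (20, 54, 209), (5, 7, 205), (0, 4, 198), (8, 5, 193), (20, 4, 183), (0, 6, 179), (11, 84, 145), (11, 121, 141), (11, 126, 142), (10, 121, 145), (10, 125, 143), (10, 126, 142), (10, 127, 141), (11, 126, 140), (10, 124, 144), (11, 123, 143), (10, 123, 143), (10, 124, 142), (10, 125, 143), (11, 127, 141)]
```

The pin has dropped about 20 mm (red at row 206; fully caught would be about 210). The strip is still roughly 10° short, so I turn a few more degrees very gently with a light grip.

Call:
{"op": "jog_arm", "data": {"rows": "0 0.08 1 0 0 0 0; 0 0 1 0 0 0 0; 0 0 0 0 0 0 1; 0 0 0 0 0 0 1; 0 0 0 0 0 0 1", "force": 3}}

```text
time: 15.12
position: [0.5042, 0.118, 0.1869]
tool_rot: [0.149, -2.449, 0.066]
ft_force: [1.0, -0.3, -0.1]
grip_width: 0.238
grip_force: 0.0
```

Call:
{"op": "jog_arm", "data": {"rows": "0 0 0 0 0 0 1; 0.09 0 0 0 -0.05 0 1; 0.09 0 0 0 -0.05 0 1"}}

```text
time: 15.5
position: [0.5027, 0.1174, 0.1867]
tool_rot: [0.155, -2.549, 0.06]
ft_force: [-0.7, -1.2, -2.8]
grip_width: 0.135
grip_force: 3.0
```

```bash
python3 ax.py
```

```text
t 15.5 axis centre in tool cm [-0.18  0.02  1.89] tilt -33.5 j [-0.19  0.52 -0.07  1.37 -0.03  1.84  1.43] w 0.135 gf 3.0 y [-0.12  0.99 -0.01]
(array([342.8, 209.9]), np.int32(139))
```

Red is now at row 209.9, which is where the grommet should stop it: the pin is caught. I stop turning and release.

Call:
{"op": "jog_arm", "data": {"rows": "0 0 0 0 0 0 0; 0 0 0 0 0 0 0; 0 0 -3 0 0 0 0; 0 0 -5 0 0 0 0; 0 0 -3 0 -0.18 0 0"}}

```text
time: 16.18
position: [0.5659, 0.1264, 0.2727]
tool_rot: [0.166, -2.72, 0.049]
ft_force: [-0.8, 0.0, -0.3]
grip_width: 0.49
grip_force: 0.0
```

Call:
{"op": "jog_arm", "data": {"rows": "0 0 0 0 -0.18 0 1; 0 0 0 0 -0.18 0 1; 0 0 0 0 -0.06 0 1; 0 0 0 0 0 0 1", "force": 30}}

```text
time: 16.68
position: [0.5624, 0.1263, 0.2802]
tool_rot: [-0.196, 3.124, -0.013]
ft_force: [0.3, 0.6, -0.8]
grip_width: 0.124
grip_force: 0.0
```

```bash
python3 ax.py; python3 -c "
from go import *
go([.5083,.0066,.25],[-.13,.99,0])"
```

```text
t 16.68 axis centre in tool cm [ 7.06 -0.04 10.95] tilt 0.7 j [-0.2   0.14 -0.08  1.56  0.02  1.44  1.41] w 0.124 gf 0.0 y [-0.12  0.99 -0.01]
(array([343., 210.]), np.int32(137))
t 16.73 pos [0.5631 0.1262 0.2796] turn(tool) [-0.009  0.009 -0.006] shift cm before turn [  6.95 -11.16   3.  ] after turn [  6.99 -11.15   2.96]
```

Call:
{"op": "jog_arm", "data": {"rows": "2 -3.5 0 -0.009 0.009 0 1; 2.5 -4 0 0 0 0 1; 2.45 -3.65 0 0 0 0 1; 0 0 1.5 0 0 0 1; 0 0 0 0 0 0 1"}}

```text
time: 17.35
position: [0.508, 0.0076, 0.2624]
tool_rot: [0.196, -3.132, -0.002]
ft_force: [-0.2, 0.5, -0.7]
grip_width: 0.006
grip_force: 0.0
```

```bash
python3 ax.py; python3 -c "
from go import *
go([.5083,.0066,.233],[-.13,.99,0])"
```

```text
t 17.35 axis centre in tool cm [ 0.04 10.95  9.26] tilt -0.2 j [-0.07  0.01  0.    1.73 -0.    1.41  1.63] w 0.006 gf 0.0 y [-0.12  0.99  0.  ]
(array([343.1, 210.1]), np.int32(130))
t 17.4 pos [0.5084 0.0082 0.2632] turn(tool) [ 0.001 -0.002 -0.004] shift cm before turn [ 0.03 -0.16  3.02] after turn [ 0.03 -0.16  3.02]
```

Call:
{"op": "jog_arm", "data": {"rows": "0 -0.15 1.5 0 0 0 1; 0 0 1.3 0 0 0 1; 0 0 0.2 0 0 0 1; 0 0 0.2 0 0 0 1; 0 0 0 0 0 0 1"}}

```text
time: 18.02
position: [0.5085, 0.0055, 0.2325]
tool_rot: [-0.196, 3.134, 0.0]
ft_force: [0.6, -0.2, 0.2]
grip_width: 0.006
grip_force: 0.0
```

Call:
{"op": "jog_arm", "data": {"rows": "0 0 0.15 0 0 0 1; 0 0 0.15 0 0 0 1; 0 0 0 0 0 0 1"}}

```text
time: 18.4
position: [0.5083, 0.0054, 0.2292]
tool_rot: [-0.196, 3.135, 0.0]
ft_force: [0.4, -0.2, -1.1]
grip_width: 0.006
grip_force: 0.0
```

Call:
{"op": "jog_arm", "data": {"rows": "0 0 0.15 0 0 0 1; 0 0 0 0 0 0 1"}}

```text
time: 18.65
position: [0.5085, 0.0055, 0.2279]
tool_rot: [-0.196, 3.134, 0.0]
ft_force: [0.1, 0.4, 0.2]
grip_width: 0.004
grip_force: 0.3
```

Call:
{"op": "jog_arm", "data": {"rows": "0 0 0.15 0 0 0 1; 0 0 0 0 0 0 1"}}

```text
time: 18.9
position: [0.5087, 0.0055, 0.2267]
tool_rot: [-0.196, 3.134, 0.0]
ft_force: [-0.0, 0.8, 3.4]
grip_width: 0.006
grip_force: 1.6
```

Call:
{"op": "jog_arm", "data": {"rows": "0 0 0.15 0 0 0 1; 0 0 0 0 0 0 1"}}

```text
time: 19.15
position: [0.5085, 0.0055, 0.2248]
tool_rot: [-0.196, 3.134, 0.0]
ft_force: [0.6, 0.5, 3.9]
grip_width: 0.001
grip_force: 1.7
```

Call:
{"op": "jog_arm", "data": {"rows": "0 0 0.12 0 0 0 1; 0 0 0 0 0 0 1"}}

```text
time: 19.4
position: [0.5076, 0.0054, 0.2226]
tool_rot: [0.196, -3.134, -0.0]
ft_force: [0.6, -0.6, 0.7]
grip_width: 0.005
grip_force: 0.0
```

Call:
{"op": "jog_arm", "data": {"rows": "0 0 0.12 0 0 0 1; 0 0 0 0 0 0 1"}}

```text
time: 19.65
position: [0.508, 0.0054, 0.2219]
tool_rot: [0.196, -3.135, -0.0]
ft_force: [0.8, 0.3, 0.5]
grip_width: 0.007
grip_force: 0.0
```

Call:
{"op": "jog_arm", "data": {"rows": "0 0 0.1 0 0 0 1; 0 0 0 0 0 0 1"}}

```text
time: 19.9
position: [0.5084, 0.0055, 0.2214]
tool_rot: [-0.196, 3.134, 0.0]
ft_force: [-0.1, 0.0, 0.1]
grip_width: 0.004
grip_force: 0.0
```

Call:
{"op": "jog_arm", "data": {"rows": "0 0 0.1 0 0 0 1; 0 0 0 0 0 0 1"}}

```text
time: 20.15
position: [0.5085, 0.0055, 0.221]
tool_rot: [-0.196, 3.134, 0.0]
ft_force: [-2.1, -0.3, 4.2]
grip_width: 0.006
grip_force: 2.1
```

Call:
{"op": "jog_arm", "data": {"rows": "0 0 0.07 0 0 0 1; 0 0 0 0 0 0 1"}}

```text
time: 20.4
position: [0.5085, 0.0055, 0.2209]
tool_rot: [-0.196, 3.134, 0.0]
ft_force: [-2.5, -1.2, 7.6]
grip_width: 0.008
grip_force: 3.7
```

The knob top is firm at z = 0.221 m, against 0.2205 m expected for home. I back off and check.

Call:
{"op": "jog_arm", "data": {"rows": "0 0 -1 0 0 0 1; 0 0 -4 0 0 0 1; 0 0 -6 0 0 0 1; 0 0 0 0 0 0 1; 0 0 0 0 0 0 1"}}

```text
time: 21.02
position: [0.5082, 0.0054, 0.3293]
tool_rot: [-0.196, 3.135, 0.0]
ft_force: [-0.3, 0.9, -0.5]
grip_width: 0.004
grip_force: 0.0
```

Run:
```python
from red import *
d,r=redknob(); print(r, "home pred",proj(d,[.5083,.0066,.2115]),ctrl.get_state()["ft_force"])
cv2.imwrite("pics/c8.png",cv2.resize(d["img"][150:310,285:415],None,fx=3.7,fy=3.7,interpolation=cv2.INTER_CUBIC))
```

```text
(array([342. , 213.4]), np.int32(128)) home pred [342.70002485 213.6387834 ] [-0.13119996 -0.30099846 -0.66336093]
```

View pics/c8.png

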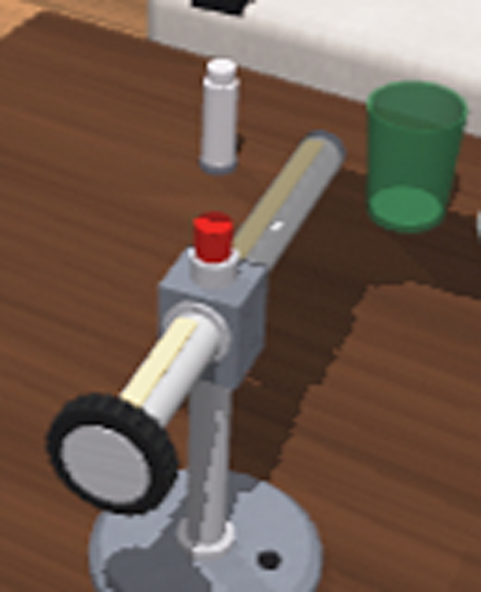

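The red knob sits on the boss at (342,213), matching the home prediction. One more gentle press will rule out a remaining millimetre.

Call:
{"op": "jog_arm", "data": {"rows": "0 0 5 0 0 0 1; 0 0 4 0 0 0 1; 0 0 1.3 0 0 0 1; 0 0 0.4 0 0 0 1; 0 0 0 0 0 0 1"}}

```text
time: 21.7
position: [0.5091, 0.0055, 0.2237]
tool_rot: [-0.196, 3.133, 0.0]
ft_force: [-0.5, 0.3, 0.1]
grip_width: 0.005
grip_force: 0.0
```

Call:
{"op": "jog_arm", "data": {"rows": "0 0 0.12 0 0 0 1; 0 0 0 0 0 0 1"}}

```text
time: 21.95
position: [0.5088, 0.0055, 0.2223]
tool_rot: [-0.196, 3.133, 0.0]
ft_force: [-0.6, -0.4, 1.4]
grip_width: 0.001
grip_force: 0.0
```

Call:
{"op": "jog_arm", "data": {"rows": "0 0 0.08 0 0 0 1; 0 0 0 0 0 0 1"}}

```text
time: 22.2
position: [0.5086, 0.0054, 0.221]
tool_rot: [-0.196, 3.134, 0.0]
ft_force: [0.1, -0.4, 0.7]
grip_width: 0.007
grip_force: 0.6
```

Call:
{"op": "jog_arm", "data": {"rows": "0 0 0.1 0 0 0 1; 0 0 0 0 0 0 1"}}

```text
time: 22.45
position: [0.5086, 0.0054, 0.2209]
tool_rot: [-0.196, 3.133, 0.0]
ft_force: [-2.3, -0.9, 6.4]
grip_width: 0.005
grip_force: 3.0
```

Call:
{"op": "jog_arm", "data": {"rows": "0 0 0.07 0 0 0 1; 0 0 0 0 0 0 1"}}

```text
time: 22.7
position: [0.5086, 0.0054, 0.2209]
tool_rot: [-0.196, 3.133, 0.0]
ft_force: [-2.2, -0.1, 9.5]
grip_width: 0.007
grip_force: 4.5
```

It stays firm at 0.2209 m with 9.5 N, so the pin is seated. I retreat and hand in.

Call:
{"op": "jog_arm", "data": {"rows": "0 0 -1 0 0 0 1; 0 0 -4 0 0 0 1; 0 0 -5 0 0 0 1; 0 0 0 0 0 0 1; 0 0 0 0 0 0 1"}}

```text
time: 23.32
position: [0.5081, 0.0054, 0.3185]
tool_rot: [-0.196, 3.135, 0.0]
ft_force: [0.6, 0.1, -0.7]
grip_width: 0.007
grip_force: 0.0
```

Run:
```python
from red import *
print(redknob()[1]); print(ticket.close_job())
```

```text
(array([342.1, 213.4]), np.int32(128))
the job is handed in; nothing more can be done
None
```

The locking pin is pressed home through the lamp's head and the bar's cross-hole, its knob firm on the boss under 9.5 N, the arm is clear, and the job was handed in at about 23 s; no verdict came back.

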